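# Release a handset from its repair cradle

## Robot

A 6-joint arm with a two-finger parallel gripper is mounted at the origin on a cart in front of the work surface, level with it; the furniture and walls round the work are solid. World frame = base frame: x ahead of the robot, y to its left, z up, the work surface at z = 0. Lengths are in mm, angles in rad, forces in N, time in s.
With the tool pointing down it reaches from about 350 to 775 mm from the base axis. Payload 7.3 kg.
Tool frame: the origin (TCP) lies on the centre line of the jaws, within the pads' length; the fingertips stand 11 mm ahead of it and the grasp point (between the pads) lies 8 mm behind it; z points along the fingers, y is the line along which they close (so a half turn about z gives the same grasp; the last joint's range is limited). The gripper opens to 92 mm and grips with 3 to 60 N. Pads are 19 mm wide; open, the fingers measure 130 mm over their backs; the gripper's body (75 mm by 190 mm) begins 47 mm behind the grasp point.
Start: joints at [-1.324, 0.342, 1.524, -0, 1.275, -0.146], TCP at [200.981, -485.026, 237.741] pointing down, gripper open.
Joint ranges: [-2.53, 2.53], [-0.77, 2.02], [0.04, 2.7], [-1, 4.14], [0.28, 2.66], [-3.11, 3.11]. Speed limits (rad/s): [2.57, 2.57, 3.14, 3.14, 3.14, 3.14].

## Interface

Orientations are given as [roll, pitch, yaw] about the fixed x, y, z axes, in that order (R = Rz(yaw) Ry(pitch) Rx(roll)).
In Python, from plant import bot gives the robot as it stands.
- The arm moves only by the tool step_arm, never from a script. Its argument "deltas" is a list of rows, each a list of 5 numbers: the opening, from 0 (shut) to 1 (fully open), then the shift along the tool's x, y, z each as a share of 0.5 m, from -1 to 1, then the turn about the tool's z as a share of pi/2 rad, from -1 to 1. In form: [[claw, x, y, z, turn], ...]. A call has 1 to 8 rows; each row shifts and turns the commanded pose from where the row before left it, along the tool's axes as they then stand; what a row does not reach is not made up. A row lasts 1/10 s, in which the tool goes at most 50 mm and 8.59 degrees, less where a joint would pass 70% of its speed; a pose out of reach is approached as far as the arm can. A call with a number of a shift or a turn outside -1 to 1 is refused whole. A call with a gripper value outside its range is refused whole. The fingers move at their own pace and stop on an object; the grip force is fixed at half the most. Time passes only in rows, so rows that do not move let the fingers close. It gives the time, the measured TCP pose, the force, the opening and the grip force at its end, in the units of the state.
- bot.get_obs(): the state, without advancing time (a new reading comes with each control period).
- bot.capture(name): name is "side" or "top"; returns (picture, depth): 480x640x3 uint8, red, green, blue; 480x640 float32, mm along the optical axis (not along the pixel's ray), 0 where there is no reading.
- bot.camera_params(name): a dict with "fov_y" (degrees; the focal length in pixels is half the picture's height over the tangent of half this angle, whatever the lens; pixels are square), "cx", "cy" (the principal point, pixels), "rvec" (rotation vector, rad) and "tvec" (3), from world to camera coordinates, as OpenCV has them. Camera axes: x right, y down, z forward; pixel columns grow to the right and rows downward; lengths in mm; the calibration is good to about 2 mm. A picture is of the moment at which its call begins. camera_params takes no time and is no camera call.
- bot.close_job(): hands the job in; it is judged then, once.
The state is a dict: "time": time; "joint_positions": joint angles; "dq": joint speeds; "tau": joint torques, N m; "tool_pos": TCP position; "tcp_rot": TCP orientation; "contact_force": force on the tool from outside, world axes, zero at the start; "moment": the same for the moment, N m; "grip_width": finger opening in mm; "finger_force": force on a finger pad.
Only numpy, scipy, OpenCV 4.12 (cv2) and the standard library are available. Lean on these libraries where they do the work, as an engineer would, in place of code of your own. Each camera call takes 0.05 s, during which the arm holds its last target. There are 200 camera calls.

## Task

Swing the hinged hold-down bar of the repair cradle right up out of the way, then slide the freed handset along the cradle's bed, without lifting it off, until it rests against the stop at the cradle's other end. Then fold the bar fully back down behind it, and leave the other things on the desk where they are.

Things in the scene. Friction and masses are not known exactly. Their poses are not given: they have to be found in the camera images.
- cradle: Repair cradle fixed to the desk, aluminium and dark steel, 322 x 110 x 36 mm high. Origin on the desk, mid-width, near mid-length. x: sliding direction along the channel; y: across, toward the bar's tab; z up. The handset lies on two bed strips (top z 16 mm) between side fences 72 mm apart (top z 22 mm). The bar crosses the channel at x -39 to -9 mm.
- rear_mouth (a point): Middle of the cradle's open rear end, at cradle (-165, 0, 4) mm. From here an open groove 48 mm wide (floor z 4 mm) runs between the bed strips to the end stop: a closed fingertip can stand in it and push the handset's rear edge. Two rear corner stops (6 mm thick, top z 22 mm) stand either side of the mouth, 52 mm apart.
- stop_face (a point): Middle of the end stop's face at cradle (143, 0, 16) mm, on the level of the bed; the stop's top is at z 22 mm. With the handset against it, the handset's centre is at cradle x = +74 mm and its rear edge at +5 mm.
- handset_mid (a point): Centre (half-way up) of the black handset, 138 x 67 x 8 mm, about 0.15 kg, x along its length (the cradle's x). At the start it lies flat at the rear of the cradle, centre near cradle (-88, 0, 20) mm, rear edge near x = -157 mm, its front 20 mm under the bar.
- hold_bar (a joint): Angle of the steel hold-down bar, rad: 0 = down across the handset, 1.57 = upright, 2.0 = its limit, leaning away from the tab's side. It turns about the cradle's x axis; a stiff hinge keeps it at any angle (1 to 2 N at the tab moves it). A lip under it stands before the handset's front edge while it is down.
- bar_tab (a point): Grip point in the rubber tab at the bar's free end, 137 mm from the hinge line; y along the bar, away from the hinge. Tab 20 mm wide (along cradle x), 10 mm thick, its tip 20 mm beyond this point, the bar's wider plate 35 mm before it. Bar down: at cradle (-24, 85, 29.5) mm. Pinched from above across its width, it can turn between the fingers as the bar swings.
- bar_hinge (a point): Point on the bar's hinge line, at cradle (-24, -52, 29) mm; the hinge line runs along the cradle's x axis. Its axes are the cradle's.
- dish: Small round dish of screws, 69 mm across, 19 mm high, loose beside the cradle; a bystander. Origin at the centre of its underside.
- spudger: Black plastic spudger, 150 x 10 x 4 mm, loose near the cradle's stop end; a bystander. Origin at the centre of its underside.
- driver: Blue screwdriver, 160 mm long, 18 mm thick, loose; a bystander. Origin at the centre of its underside.
- cutters: Side cutters, 115 x 48 x 10 mm, loose; a bystander. Origin at the centre of the underside.
- roll: Roll of amber tape lying flat, 56 mm across, 12 mm high, loose; a bystander. Origin at the centre of its underside.
Mind the look-alikes: they are no part of the job. Leave any pink look-alike of the part that bears handset_mid alone.

How it is judged:
By the outcome, as a careful person would: the job done as asked, in the order asked, and still so for the second after the job is handed in, with the robot touching nothing.
It also fails if it takes over 72 s, if anything falls off the work surface, if the arm or the gripper's body presses on something with over 40 N, if the wrist force passes 120 N, or if a joint passes its speed limit or range.

## Working session

There is one attempt and no reset: what is moved stays moved. The work goes in short steps, Python scripts to look and compute and a tool call to move; the robot and the scene stay as the last step left them, time stands still between calls to the robot, and variables do not carry over. Pictures are saved under pics/ and viewed, at most 10 in all, crops included, and the job is handed in when it is done.

Besides the shell and the picture viewer there is one more tool, called after "Request:" by a JSON object that holds its "fn" and its "kwargs", one argument or row to a line. step_arm: Moves the arm, as the interface text tells. Shift numbers are shares of 0.5 m and turn numbers shares of pi/2 rad, none past 1 either way. Its arguments: {"type":"object","properties":{"deltas":{"type":"array","items":{"type":"array","items":{"type":"number","minimum":-1,"maximum":1}}}},"required":["deltas"]}

```bash
mkdir -p pics; cat > h.py <<'E'
import numpy as np, cv2
from plant import bot
def cam(n):
    p=bot.camera_params(n); f=240/np.tan(np.radians(p['fov_y'])/2)
    R=cv2.Rodrigues(np.array(p['rvec'],float))[0]; return f,p['cx'],p['cy'],R,np.array(p['tvec'],float).ravel(),p
def world(n,d):
    f,cx,cy,R,t,_=cam(n); v,u=np.mgrid[:480,:640]
    P=np.stack([(u-cx)/f*d,(v-cy)/f*d,d],-1); return (P-t)@R
def proj(n,X):
    f,cx,cy,R,t,_=cam(n); c=np.atleast_2d(X)@R.T+t; return np.c_[f*c[:,0]/c[:,2]+cx,f*c[:,1]/c[:,2]+cy]
def snap(n,k):
    im,d=bot.capture(n); cv2.imwrite(f'pics/{k}.png',im[:,:,::-1]); np.save(f'{k}.npy',d); return im,d
E
python3 - <<'E'
from h import *
for n in('top','side'): snap(n,n+'0'); print(cam(n)[5])
print(bot.get_obs())
E
```

```text
{'fov_y': 42.83048011743648, 'cx': 327.22670642141935, 'cy': 237.1158218375834, 'rvec': array([ 2.12608293, -2.17721418,  0.09158612]), 'tvec': array([  24.5114293 ,  541.00553778, 1218.68204055])}
{'fov_y': 47.11536198703838, 'cx': 310.30169175647615, 'cy': 237.9265373245888, 'rvec': array([ 1.00836286, -2.65618809,  0.75638227]), 'tvec': array([ 410.38611789,  310.4223976 , 1164.23501868])}
{'time': 0.1, 'joint_positions': array([-1.32395847e+00,  3.42625280e-01,  1.52490824e+00,  1.12221991e-05,
        1.27537519e+00, -1.45996112e-01]), 'dq': array([-0.00103264, -0.0012066 , -0.00268977, -0.0005393 ,  0.00173921,
       -0.00161193]), 'tau': array([ 1.35800747e-03, -4.32005131e+01, -2.44694227e+01,  7.19212834e-02,
        5.25828637e-02, -5.97526491e-05]), 'tool_pos': array([ 200.9170856 , -484.67100482,  237.1334782 ]), 'tcp_rot': array([-3.14029216e+00, -2.02075204e-04,  3.92830560e-01]), 'contact_force': array([ 0.00324334, -0.02314831, -0.19485075]), 'moment': array([-0.00425103, -0.02335934, -0.05886124]), 'finger_force': 0.0, 'grip_width': 92.108034150226}
```

View pics/top0.png

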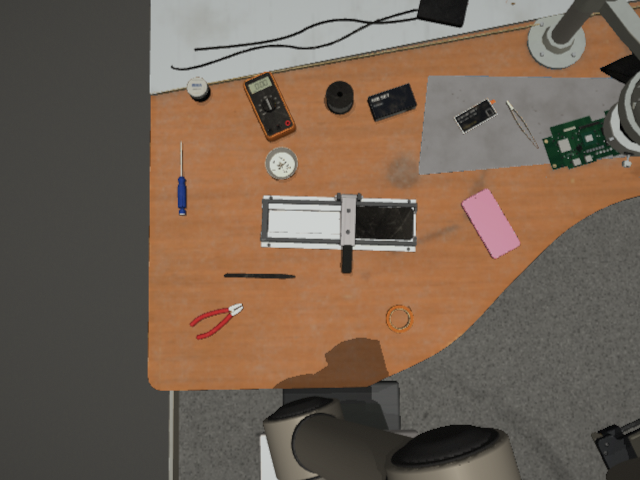

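View pics/side0.png

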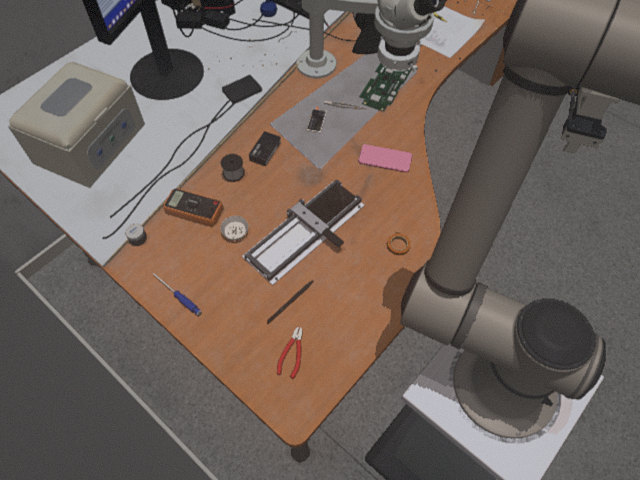

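The top view shows the cradle at pixels (262–417, 195–250). The black handset is in its right half at (385,222), the bar is at x≈347, and its tab is at (347,262), toward the robot.

Things that could be taken for the handset:
- black handset in the cradle (385,222): my choice
- pink look-alike (490,223)
- black box (391,102)
- multimeter (270,105)

For the tab, the only confusable thing is the spudger at (260,275).

```bash
cat > m.py <<'E'
from h import *
im=cv2.imread('pics/top0.png'); d=np.load('top0.npy'); W=world('top',d)
hsv=cv2.cvtColor(im,cv2.COLOR_BGR2HSV)
m=((hsv[:,:,1]<90)|(hsv[:,:,2]<70)).astype(np.uint8); r=np.zeros_like(m); r[185:280,250:430]=1; m*=r
m=cv2.morphologyEx(m,cv2.MORPH_OPEN,np.ones((3,3)))
n,l,s,c=cv2.connectedComponentsWithStats(m); k=1+np.argmax(s[1:,4]); print(s[k])
v,u=np.nonzero(l==k); P=W[v,u]; 
# pixel -> world at fixed z
def atz(u,v,z):
    f,cx,cy,R,t,_=cam('top'); ray=np.c_[(np.asarray(u)-cx)/f,(np.asarray(v)-cy)/f,np.ones(np.size(u))]@R; C=-R.T@t
    return C+ray*((z-C[2])/ray[:,2])[:,None]
np.set_printoptions(precision=1,suppress=True)
Q=atz(u,v,10.)[:,:2]; body=cv2.morphologyEx((l==k).astype(np.uint8),cv2.MORPH_OPEN,np.ones((25,25)))
v2,u2=np.nonzero(body); rect=cv2.minAreaRect(atz(u2,v2,5.)[:,:2].astype(np.float32)); print(rect)
tv,tu=np.nonzero((l==k)&(np.arange(480)[:,None]>254)); T=atz(tu,tv,33.); print('tab',T.min(0),T.max(0),np.median(W[tv,tu],0))
hs=(slice(206,238),slice(362,410)); print('handset z',np.nanmedian(W[hs][...,2]),'desk z',np.median(W[290:310,300:340,2]))
c=cv2.resize(im[180:285,250:430],None,fx=4.4,fy=4.4,interpolation=cv2.INTER_CUBIC); cv2.imwrite('pics/crop.png',c)
E
python3 m.py
```

```text
[ 260  193  157   80 8488]
((575.2866821289062, -11.107803344726562), (319.9218444824219, 115.64688110351562), 87.81944274902344)
tab [469.1 -35.8  33. ] [503.9 -16.8  33. ] [487.2 -25.6  34.2]
handset z 23.88417520594687 desk z 0.09141811514471196
```

View pics/crop.png

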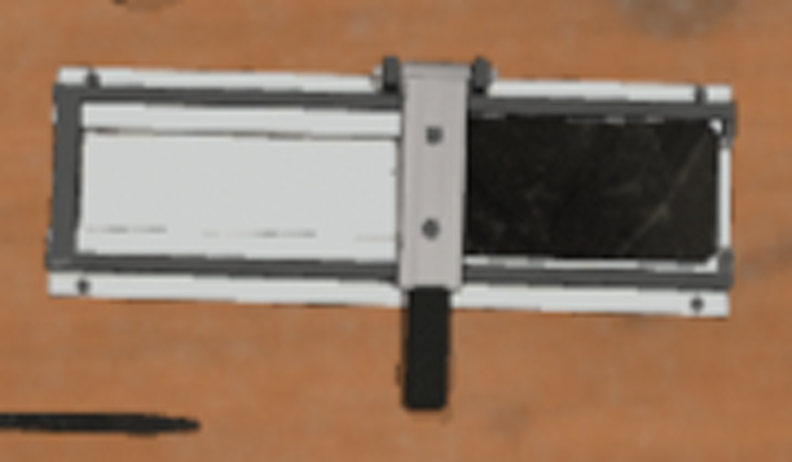

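The crop confirms the choice. The handset lies under the bar, crop (465–718, 115–260). The tab is at (427,350) and the stop face at x≈80. I'll work out the pose from the base corners next.

```bash
cat >> m.py <<'E'
print('----')
def cp(x,y,z): return atz([x/4.4+250-.4],[y/4.4+180-.4],z)[0]
TL,BL,BR,TR=[cp(*p,4.) for p in((60,68),(48,293),(728,315),(732,88))]
print(TL,BL,BR,TR)
ax=(TR-TL+BR-BL)[:2]; ax=-ax/np.linalg.norm(ax); ay=np.array([-ax[1],ax[0]])
c=(TL+BL+BR+TR)[:2]/4; O=c+4*ax   # base spans -165..157
print('ax',ax,'yaw',np.arctan2(ax[1],ax[0]),'O',O)
def loc(p): q=p[:2]-O; return np.array([q@ax,q@ay])
for nm,p in dict(stopface=(79,180,22),tabtip=(425,408,34),tabL=(404,350,34),tabR=(449,350,34),barL=(400,180,36),barR=(465,180,36),hrear=(717,190,24),hleftedge=(600,118,24),hright=(600,260,24),rear=(731,200,22),fenceTop=(600,93,22),fenceBot=(600,282,22)).items(): print(nm,loc(cp(*p)))
E
python3 m.py | sed -n '/----/,$p'
```

```text
----
[636.9 145.1   4. ] [528.9 152.    4. ] [ 510.5 -168.9    4. ] [ 618.6 -175.     4. ]
ax [0.1 1. ] yaw 1.5135389319382444 O [573.9  -7.7]
stopface [142.2   2.1]
tabtip [-23.5 104.3]
tabL [-13.   77.9]
tabR [-33.7  77.2]
barL [-8.6 -0.7]
barR [-38.6  -1.6]
hrear [-156.1   -2.3]
hleftedge [-101.   -34.5]
hright [-102.6   32.3]
rear [-162.9    2. ]
fenceTop [-100.8  -46.7]
fenceBot [-103.    42.3]
```

Request:
{"fn": "step_arm", "kwargs": {
  "deltas": [
    [1,0,0,0,0.0955],
    [1,0,0,0,0.0955],
    [1,0,0,0,0.0955],
    [1,0.037,-0.068,0,0],
    [1,0.037,-0.068,0,0],
    [1,0.037,-0.068,0,0],
    [1,0.037,-0.068,0,0],
    [1,0.037,-0.068,0,0]
  ]
}}

```text
time: 0.9
tool_pos: [303.5, -319.0, 237.5]
tcp_rot: [-3.141, 0.0, -0.058]
contact_force: [1.0, -0.5, -0.0]
grip_width: 91.4
finger_force: 0.0
```

Request:
{"fn": "step_arm", "kwargs": {
  "deltas": [
    [1,0.037,-0.068,0,0],
    [1,0.037,-0.068,0,0],
    [1,0.037,-0.068,0,0],
    [1,0.037,-0.068,0,0],
    [1,0.037,-0.068,0,0],
    [1,0.037,-0.068,0,0],
    [1,0.037,-0.068,0,0],
    [1,0.037,-0.068,0,0]
  ]
}}

```text
time: 1.7
tool_pos: [466.8, -55.9, 237.5]
tcp_rot: [3.142, 0.0, -0.057]
contact_force: [-0.0, -0.7, 0.1]
grip_width: 91.9
finger_force: 0.0
```

Request:
{"fn": "step_arm", "kwargs": {
  "deltas": [
    [1,0.038,-0.06,0,0],
    [1,0,0,0.07,0],
    [1,0,0,0.07,0],
    [1,0,0,0.07,0],
    [1,0,0,0.07,0],
    [1,0,0,0.07,0],
    [1,0,0,0.04,0],
    [1,0,0,0,0]
  ]
}}

```text
time: 2.5
tool_pos: [484.9, -28.2, 40.0]
tcp_rot: [-3.141, 0.006, -0.057]
contact_force: [-0.2, -0.3, 0.2]
grip_width: 91.5
finger_force: 0.0
```

```bash
python3 - <<'E'
from h import *
snap('side','side1'); im=cv2.imread('pics/side1.png'); cv2.imwrite('pics/s1c.png',cv2.resize(im[130:300,200:430],None,fx=3.4,fy=3.4,interpolation=cv2.INTER_CUBIC))
print(bot.get_obs()['tool_pos'])
E
```

```text
[486.13077534 -28.44679     41.72039844]
```

View pics/s1c.png

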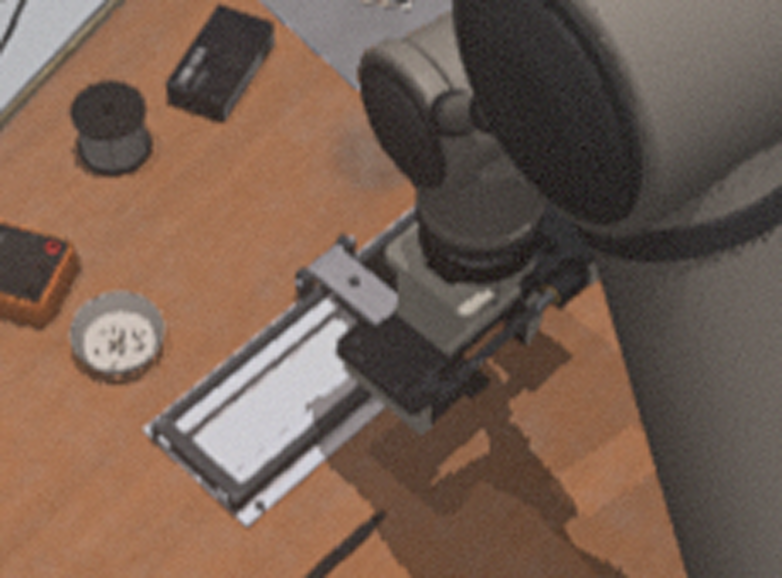

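The gripper stands over the tab as intended, with its body between the bar plate and the robot at about (430,330). I'll lower it and pinch.

Request:
{"fn": "step_arm", "kwargs": {
  "deltas": [
    [1,0.002,-0.003,0.02,0],
    [1,0,0,0.018,0],
    [0,0,0,0,0],
    [0,0,0,0,0],
    [0,0,0,0,0],
    [0,0,0,0,0],
    [0,0,0,0,0],
    [0,0,0,0,0]
  ]
}}

```text
time: 3.35
tool_pos: [488.2, -27.2, 23.9]
tcp_rot: [3.141, -0.0, -0.057]
contact_force: [-0.4, 0.4, 0.9]
grip_width: 48.4
finger_force: 0.0
```

Request:
{"fn": "step_arm", "kwargs": {
  "deltas": [
    [0,0,0,0,0],
    [0,0,0,0,0],
    [0,0,0,0,0],
    [0,0,0,0,0],
    [0,0,0,0,0],
    [0,0,0,0,0]
  ]
}}

```text
time: 3.95
tool_pos: [488.1, -26.1, 23.7]
tcp_rot: [-3.14, 0.0, -0.058]
contact_force: [1.4, 7.2, -0.5]
grip_width: 19.9
finger_force: 30.0
```

```bash
python3 -c "
import numpy as np
t=np.linspace(0,1.9,20)
y=137*np.cos(t);z=137*np.sin(t)
for i in range(19): print(round(t[i+1],2), round(-(y[i+1]-y[i])/500,4), round(-(z[i+1]-z[i])/500,4))"
```

```text
0.1 0.0014 -0.0274
0.2 0.0041 -0.0271
0.3 0.0068 -0.0265
0.4 0.0094 -0.0257
0.5 0.0119 -0.0247
0.6 0.0143 -0.0233
0.7 0.0166 -0.0218
0.8 0.0187 -0.02
0.9 0.0206 -0.0181
1.0 0.0223 -0.0159
1.1 0.0238 -0.0136
1.2 0.025 -0.0112
1.3 0.026 -0.0086
1.4 0.0267 -0.006
1.5 0.0272 -0.0033
1.6 0.0274 -0.0006
1.7 0.0273 0.0022
1.8 0.0269 0.0049
1.9 0.0263 0.0075
```

Request:
{"fn": "step_arm", "kwargs": {
  "deltas": [
    [0,0.0014,-0.002,-0.0274,0],
    [0,0.0041,0,-0.0271,0],
    [0,0.0068,0,-0.0265,0],
    [0,0.0094,0,-0.0257,0],
    [0,0.0119,0,-0.0247,0],
    [0,0.0143,0,-0.0233,0]
  ]
}}

```text
time: 4.55
tool_pos: [511.4, -27.3, 100.9]
tcp_rot: [-3.141, 0.002, -0.057]
contact_force: [3.5, 0.8, -5.1]
grip_width: 19.4
finger_force: 30.0
```

Following the arc with low force. Continuing.

Request:
{"fn": "step_arm", "kwargs": {
  "deltas": [
    [0,0.0166,0,-0.0218,0],
    [0,0.0187,0,-0.02,0],
    [0,0.0206,0,-0.0181,0],
    [0,0.0223,0,-0.0159,0],
    [0,0.0238,0,-0.0136,0],
    [0,0.025,0,-0.0112,0]
  ]
}}

```text
time: 5.15
tool_pos: [573.7, -30.7, 151.0]
tcp_rot: [-3.141, 0.006, -0.057]
contact_force: [-4.2, 1.1, -1.0]
grip_width: 19.6
finger_force: 30.0
```

Request:
{"fn": "step_arm", "kwargs": {
  "deltas": [
    [0,0.026,0,-0.0086,0],
    [0,0.0267,0,-0.006,0],
    [0,0.0272,0,-0.0033,0],
    [0,0.0274,0,-0.0006,0],
    [0,0.0273,0,0.0022,0],
    [0,0.0269,0,0.0049,0],
    [0,0.02,0,0.0055,0]
  ]
}}

```text
time: 5.85
tool_pos: [667.3, -35.9, 156.2]
tcp_rot: [-3.141, -0.003, -0.057]
contact_force: [-1.7, 1.1, 10.4]
grip_width: 19.7
finger_force: 30.0
```

Request:
{"fn": "step_arm", "kwargs": {
  "deltas": [
    [0.6,0,0,0,0],
    [0.6,0,0,0,0],
    [0.6,0,0,0,0],
    [0.6,0,0,0,0],
    [0.6,0,0,-0.06,0],
    [0.6,0,0,-0.08,0],
    [0.6,0,0,0,0]
  ]
}}

```text
time: 6.55
tool_pos: [668.4, -36.8, 230.8]
tcp_rot: [3.14, -0.011, -0.057]
contact_force: [1.2, 0.5, 1.5]
grip_width: 54.9
finger_force: 0.0
```

```bash
python3 - <<'E'
from h import *
np.set_printoptions(precision=1,suppress=True)
print(bot.get_obs()['tool_pos'])
O=np.array([573.9,-7.7]);a=1.5135;ax=np.array([np.cos(a),np.sin(a)]);ay=np.array([-ax[1],ax[0]])
p=bot.get_obs()['tool_pos'][:2]-O; print('tool in cradle',p@ax,p@ay)
for n in('side',):
    d=snap(n,n+'2')[1]; W=world(n,d); q=W[...,:2]-O; x=q@ax;y=q@ay;z=W[...,2]
    m=(abs(x+24)<9)&(y<-40)&(y>-130)&(z>50)&(z<172)&(d>0); print(m.sum())
    A=np.c_[y[m],z[m]]; zz=np.linspace(50,170,7)
    for l,h in zip(zz,zz[1:]):
        k=(A[:,1]>l)&(A[:,1]<h); print(l,k.sum(),np.median(A[k],0) if k.any() else '')
im=cv2.imread('pics/side2.png'); cv2.imwrite('pics/s2c.png',cv2.resize(im[130:300,200:430],None,fx=3.4,fy=3.4,interpolation=cv2.INTER_CUBIC))
E
```

```text
[668.4 -36.8 230.8]
tool in cradle -23.65192403438125 -95.98261370870097
220
50.0 32 [-57.8  60.7]
70.0 34 [-61.3  80.4]
90.0 39 [-67.1 100.4]
110.0 39 [-71.  120.6]
130.0 34 [-74.4 140.7]
150.0 36 [-79.9 160.4]
```

View pics/s2c.png

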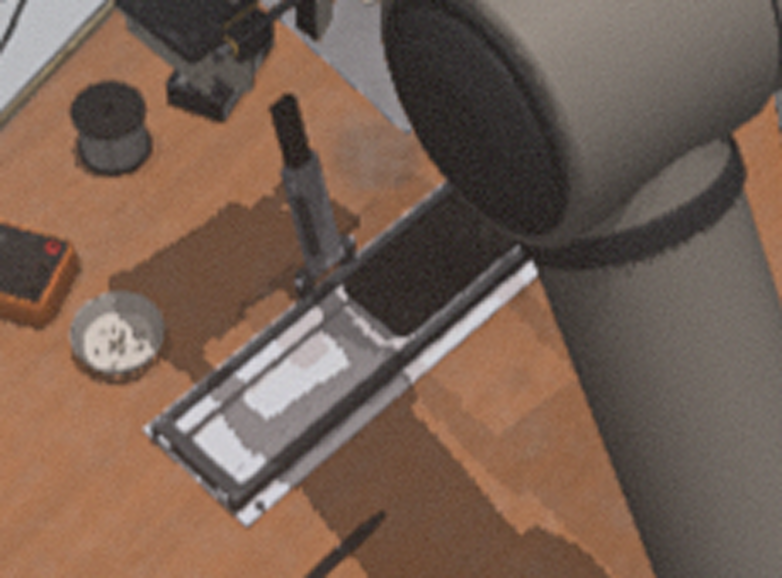

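The bar stands at about 1.8 rad and clears the channel: plate at crop (315,215), tab at (290,130). The handset hasn't moved. Next I'll go behind the rear mouth with closed fingers.

Request:
{"fn": "step_arm", "kwargs": {
  "deltas": [
    [0,-0.032,0.059,0,0],
    [0,-0.032,0.059,0,0],
    [0,-0.032,0.059,0,0],
    [0,-0.032,0.059,0,0],
    [0,-0.032,0.059,0,0],
    [0,-0.032,0.059,0,0],
    [0,0,0,0.06,0],
    [0,0,0,0.06,0]
  ]
}}

```text
time: 7.4
tool_pos: [559.2, -208.7, 163.4]
tcp_rot: [3.141, -0.0, -0.06]
contact_force: [-0.7, 0.7, -1.0]
grip_width: 0.7
finger_force: 0.0
```

Request:
{"fn": "step_arm", "kwargs": {
  "deltas": [
    [0,0,0,0.06,0],
    [0,0,0,0.06,0],
    [0,0,0,0.06,0],
    [0,0,0,0,0]
  ]
}}

```text
time: 7.8
tool_pos: [556.7, -205.9, 69.3]
tcp_rot: [-3.137, 0.01, -0.057]
contact_force: [-0.6, 0.6, -0.1]
grip_width: 0.4
finger_force: 0.0
```

```bash
cat >> h.py <<'E'
O=np.array([573.9,-7.7]);a=1.5135;ax=np.array([np.cos(a),np.sin(a)]);ay=np.array([-ax[1],ax[0]])
def cr(W): q=W[...,:2]-O; return np.stack([q@ax,q@ay,W[...,2]],-1)
E
python3 - <<'E'
from h import *
np.set_printoptions(precision=1,suppress=True)
o=bot.get_obs(); print(o['tool_pos'],cr(o['tool_pos']),o['grip_width'])
d=snap('side','side3')[1]; im=cv2.imread('pics/side3.png'); u,v=proj('side',o['tool_pos'])[0].astype(int); print(u,v)
cv2.imwrite('pics/s3c.png',cv2.resize(im[max(0,v-70):v+70,u-100:u+80],None,fx=4,fy=4,interpolation=cv2.INTER_CUBIC))
E
```

```text
[ 556.7 -205.9   69.3] [-198.9    5.9   69.3] 0.42938180924431074
362 170
```

View pics/s3c.png

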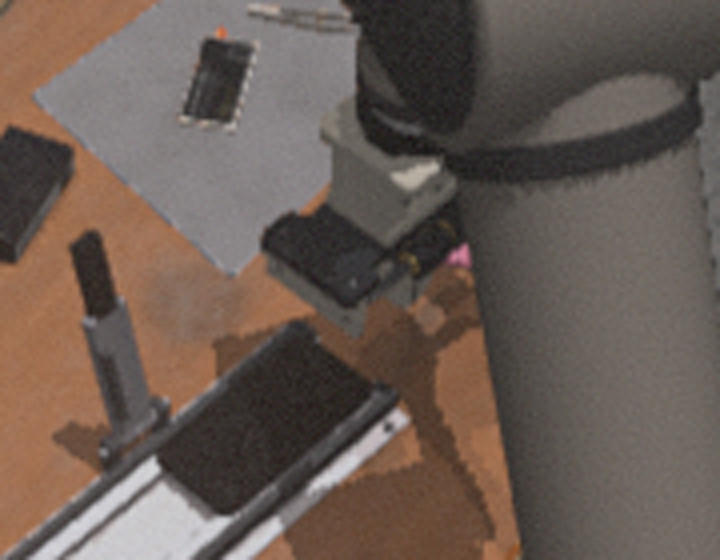

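The closed gripper is behind the mouth, with its fingers near crop (355,310). The rear corner stops are at (295,330) and (390,395). I'll centre it, lower it and creep in.

Request:
{"fn": "step_arm", "kwargs": {
  "deltas": [
    [0,0.01,0,0.04,0],
    [0,0,0,0.04,0],
    [0,0,0,0.018,0],
    [0,0,0,0,0],
    [0,0,-0.02,0,0],
    [0,0,-0.01,0,0],
    [0,0,-0.01,0,0],
    [0,0,0,0,0]
  ]
}}

```text
time: 8.65
tool_pos: [566.6, -187.1, 26.0]
tcp_rot: [3.141, -0.001, -0.056]
contact_force: [-0.0, 0.6, -0.4]
grip_width: 0.2
finger_force: 0.0
```

Request:
{"fn": "step_arm", "kwargs": {
  "deltas": [
    [0,-0.004,0,0.012,0],
    [0,0,0,0,0],
    [0,0,-0.01,0,0],
    [0,0,0,0,0]
  ]
}}

```text
time: 9.05
tool_pos: [564.4, -182.4, 19.2]
tcp_rot: [-3.141, 0.0, -0.057]
contact_force: [-0.1, -0.5, 0.1]
grip_width: 0.4
finger_force: 0.0
```

Request:
{"fn": "step_arm", "kwargs": {
  "deltas": [
    [0,0,-0.012,0,0],
    [0,0,-0.014,0,0],
    [0,0,-0.014,0,0],
    [0,0,-0.014,0,0],
    [0,0,-0.014,0,0],
    [0,0,-0.014,0,0],
    [0,0,-0.014,0,0],
    [0,0,-0.014,0,0]
  ]
}}

```text
time: 9.85
tool_pos: [567.8, -127.3, 19.3]
tcp_rot: [3.141, -0.0, -0.057]
contact_force: [-0.6, -1.1, -0.9]
grip_width: 0.3
finger_force: 0.4
```

```bash
cat > s.py <<'E'
from h import *
np.set_printoptions(precision=1,suppress=True)
o=bot.get_obs(); print(cr(o['tool_pos']),o['contact_force'])
d=snap('side','sx')[1]; im=cv2.imread('pics/sx.png')
C=cr(world('side',d)); m=(abs(C[...,1])<25)&(C[...,2]>19)&(C[...,2]<29)&(d>0)&(im.max(2)<75)&(C[...,0]>-170)&(C[...,0]<160)
# dark surface at handset height: x extent per y strip (front edge)
for y0 in(-25,-12,0,12):
    k=m&(C[...,1]>=y0)&(C[...,1]<y0+12); x=C[...,0][k]; print(y0,k.sum(),np.percentile(x,[2,98]) if k.any() else '')
E
python3 s.py
```

```text
[-119.8   -0.7   19.3] [-0.6 -1.1 -0.9]
-25 143 [-53.1  36.5]
-12 144 [-54.   36.3]
0 183 [-97.8  36.5]
12 216 [-96.3  35.3]
```

Request:
{"fn": "step_arm", "kwargs": {
  "deltas": [
    [0,0,-0.014,0,0],
    [0,0,-0.014,0,0],
    [0,0,-0.014,0,0],
    [0,0,-0.014,0,0],
    [0,0,-0.014,0,0],
    [0,0,-0.014,0,0],
    [0,0,-0.014,0,0],
    [0,0,-0.014,0,0]
  ]
}}

```text
time: 10.7
tool_pos: [570.9, -71.4, 19.3]
tcp_rot: [3.142, 0.0, -0.057]
contact_force: [1.3, -1.4, -0.3]
grip_width: 0.6
finger_force: 0.5
```

Request:
{"fn": "step_arm", "kwargs": {
  "deltas": [
    [0,0,-0.014,0,0],
    [0,0,-0.014,0,0],
    [0,0,-0.014,0,0],
    [0,0,-0.014,0,0],
    [0,0,-0.014,0,0],
    [0,0,0,0,0]
  ]
}}

```text
time: 11.3
tool_pos: [572.9, -36.0, 19.3]
tcp_rot: [-3.141, 0.0, -0.056]
contact_force: [0.2, -0.4, 0.4]
grip_width: 0.5
finger_force: 0.0
```

```bash
python3 s.py
```

```text
[-28.3  -0.6  19.3] [ 0.2 -0.4  0.4]
-25 141 [ 40.6 128.7]
-12 155 [ 39.9 129. ]
0 202 [ -7.4 127.3]
12 225 [ -4.4 127.4]
```

Request:
{"fn": "step_arm", "kwargs": {
  "deltas": [
    [0,0,-0.008,0,0],
    [0,0,-0.006,0,0],
    [0,0,-0.006,0,0],
    [0,0,-0.003,0,0],
    [0,0,-0.002,0,0],
    [0,0,0,0,0]
  ]
}}

```text
time: 11.95
tool_pos: [573.6, -24.4, 19.3]
tcp_rot: [-3.142, 0.0, -0.057]
contact_force: [-0.5, 0.1, 0.2]
grip_width: 0.6
finger_force: 0.0
```

Request:
{"fn": "step_arm", "kwargs": {
  "deltas": [
    [0,0,-0.002,0,0],
    [0,0,-0.001,0,0]
  ]
}}

```text
time: 12.15
tool_pos: [573.7, -23.1, 19.3]
tcp_rot: [3.141, 0.0, -0.057]
contact_force: [0.1, -0.8, 0.3]
grip_width: 0.2
finger_force: 0.4
```

Request:
{"fn": "step_arm", "kwargs": {
  "deltas": [
    [0,0,-0.002,0,0],
    [0,0,-0.001,0,0]
  ]
}}

```text
time: 12.35
tool_pos: [573.8, -21.6, 19.3]
tcp_rot: [3.141, 0.0, -0.057]
contact_force: [-1.0, -1.1, -0.0]
grip_width: 0.5
finger_force: 0.4
```

Request:
{"fn": "step_arm", "kwargs": {
  "deltas": [
    [0,0,-0.002,0,0],
    [0,0,0,0,0]
  ]
}}

```text
time: 12.55
tool_pos: [573.8, -20.5, 19.3]
tcp_rot: [3.142, 0.0, -0.057]
contact_force: [0.1, -0.4, -0.7]
grip_width: 0.2
finger_force: 0.2
```

Request:
{"fn": "step_arm", "kwargs": {
  "deltas": [
    [0,0,-0.002,0,0]
  ]
}}

```text
time: 12.65
tool_pos: [573.9, -19.6, 19.3]
tcp_rot: [3.141, -0.0, -0.057]
contact_force: [-0.6, -0.9, -0.4]
grip_width: 0.6
finger_force: 0.4
```

Request:
{"fn": "step_arm", "kwargs": {
  "deltas": [
    [0,0,-0.002,0,0]
  ]
}}

```text
time: 12.75
tool_pos: [574.1, -18.7, 19.3]
tcp_rot: [3.141, -0.0, -0.057]
contact_force: [2.1, -5.7, -0.4]
grip_width: 0.6
finger_force: 2.6
```

Request:
{"fn": "step_arm", "kwargs": {
  "deltas": [
    [0,0,-0.002,0,0]
  ]
}}

```text
time: 12.85
tool_pos: [574.5, -18.6, 19.5]
tcp_rot: [3.14, -0.001, -0.057]
contact_force: [0.9, -8.8, -0.2]
grip_width: 0.6
finger_force: 4.4
```

Force rises to 9 N with the handset against the stop. I'll back off, rise and go over the bar's tab.

Request:
{"fn": "step_arm", "kwargs": {
  "deltas": [
    [0,0,0.014,0,0],
    [0,0,0.013,0,0],
    [0,0,0,-0.08,0],
    [0,0,0,-0.08,0],
    [0,0,0,-0.08,0],
    [0,0,0,-0.08,0],
    [0,0,0,-0.08,0],
    [0.6,0,0,-0.03,0]
  ]
}}

```text
time: 13.65
tool_pos: [574.5, -31.5, 238.9]
tcp_rot: [3.141, -0.007, -0.057]
contact_force: [0.7, 0.4, 0.4]
grip_width: 4.8
finger_force: 0.0
```

Request:
{"fn": "step_arm", "kwargs": {
  "deltas": [
    [0.6,0.06,0,0,0],
    [0.6,0.06,0,0,0],
    [0.6,0.05,0,0,0],
    [0.6,0,0,0,0],
    [0.6,0,0,0,0]
  ]
}}

```text
time: 14.15
tool_pos: [657.6, -36.0, 233.4]
tcp_rot: [-3.141, 0.002, -0.057]
contact_force: [-0.2, 0.7, 0.5]
grip_width: 44.1
finger_force: 0.0
```

```bash
cat >> s.py <<'E'
m=(abs(C[...,0]+24)<8)&(C[...,1]<-40)&(C[...,1]>-130)&(C[...,2]>50)&(C[...,2]<185)&(d>0)
for l in range(50,185,20):
    k=m&(C[...,2]>l)&(C[...,2]<l+20); print(l,k.sum(),np.median(C[k],0) if k.any() else '')
k=(C[...,2]>140)&(C[...,2]<175)&(C[...,1]<-60)&(C[...,1]>-100)&(abs(C[...,0]+24)<30); print('tab x',np.percentile(C[k][:,0],[3,97]))
cv2.imwrite('pics/sxc.png',cv2.resize(im[130:300,200:430],None,fx=3.4,fy=3.4,interpolation=cv2.INTER_CUBIC))
E
python3 s.py
```

```text
[-23.5 -85.2 233.4] [-0.2  0.7  0.5]
-25 218 [ 13.5 145. ]
-12 242 [ 12.  144.3]
0 217 [ 12.3 145.4]
12 231 [ 12.5 145.6]
50 34 [-24.7 -57.3  60.6]
70 32 [-23.7 -62.   80.2]
90 33 [-24.4 -67.  101.1]
110 35 [-24.2 -71.2 121.5]
130 30 [-23.  -75.5 139.1]
150 36 [-24.5 -80.4 159.2]
170 34 [-23.3 -84.5 180.3]
tab x [-29.3 -10.8]
```

View pics/sxc.png

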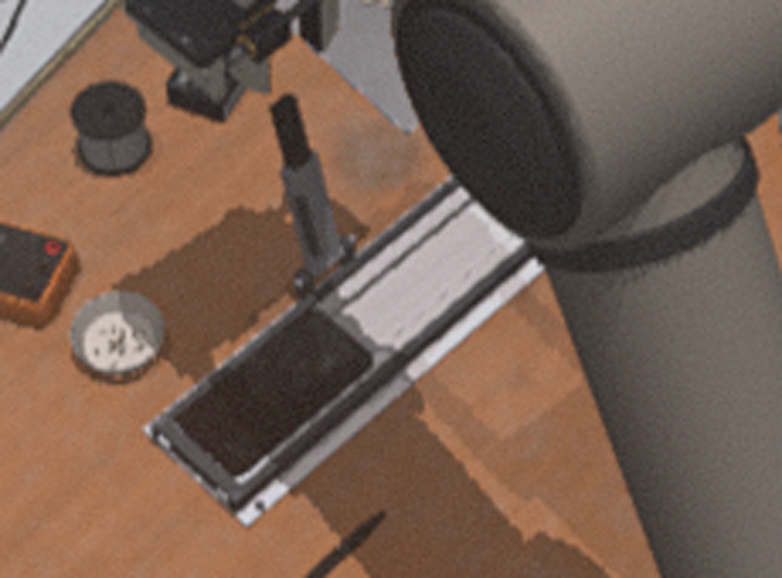

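The handset rests against the stop, filling crop (175–370, 305–475). The bar is still up, and the gripper is over the tab at crop (290,130). Lowering to pinch.

Request:
{"fn": "step_arm", "kwargs": {
  "deltas": [
    [0.6,0,0,0.06,0],
    [0.6,0,0,0.06,0],
    [0.6,0,0,0.037,0],
    [0.6,0,0,0,0],
    [0,0,0,0,0],
    [0,0,0,0,0],
    [0,0,0,0,0],
    [0,0,0,0,0]
  ]
}}

```text
time: 15.0
tool_pos: [658.4, -36.0, 156.9]
tcp_rot: [3.141, -0.002, -0.057]
contact_force: [-0.5, -0.4, -0.6]
grip_width: 27.8
finger_force: 0.0
```

Request:
{"fn": "step_arm", "kwargs": {
  "deltas": [
    [0,0,0,0,0],
    [0,0,0,0,0],
    [0,0,0,0,0]
  ]
}}

```text
time: 15.3
tool_pos: [658.4, -35.5, 156.4]
tcp_rot: [-3.141, -0.001, -0.057]
contact_force: [-0.0, 3.1, 3.7]
grip_width: 19.8
finger_force: 30.0
```

```bash
python3 -c "
import numpy as np
t=np.linspace(1.79,0,19)
y=137*np.cos(t);z=137*np.sin(t)
for i in range(18): print(round(t[i+1],2), round(-(y[i+1]-y[i])/500,4), round(-(z[i+1]-z[i])/500,4))"
```

```text
1.69 -0.0268 -0.0046
1.59 -0.0272 -0.0019
1.49 -0.0272 0.0008
1.39 -0.027 0.0035
1.29 -0.0265 0.0062
1.19 -0.0258 0.0088
1.09 -0.0248 0.0113
0.99 -0.0235 0.0137
0.9 -0.0221 0.016
0.8 -0.0204 0.0181
0.7 -0.0185 0.02
0.6 -0.0164 0.0217
0.5 -0.0142 0.0233
0.4 -0.0118 0.0246
0.3 -0.0093 0.0256
0.2 -0.0067 0.0264
0.1 -0.004 0.0269
0.0 -0.0014 0.0272
```

Request:
{"fn": "step_arm", "kwargs": {
  "deltas": [
    [0,-0.0268,0,-0.0046,0],
    [0,-0.0272,0,-0.0019,0],
    [0,-0.0272,0,0.0008,0],
    [0,-0.027,0,0.0035,0],
    [0,-0.0265,0,0.0062,0],
    [0,-0.0258,0,0.0088,0]
  ]
}}

```text
time: 15.9
tool_pos: [579.7, -31.1, 151.6]
tcp_rot: [-3.142, -0.007, -0.057]
contact_force: [1.1, 3.9, 9.6]
grip_width: 19.8
finger_force: 30.0
```

Request:
{"fn": "step_arm", "kwargs": {
  "deltas": [
    [0,-0.0248,0,0.0113,0],
    [0,-0.0235,0,0.0137,0],
    [0,-0.0221,0,0.016,0],
    [0,-0.0204,0,0.0181,0],
    [0,-0.0185,0,0.02,0],
    [0,-0.0164,0,0.0217,0]
  ]
}}

```text
time: 16.5
tool_pos: [513.0, -27.4, 99.6]
tcp_rot: [-3.142, 0.003, -0.057]
contact_force: [-9.0, 1.7, 9.4]
grip_width: 20.1
finger_force: 30.0
```

Request:
{"fn": "step_arm", "kwargs": {
  "deltas": [
    [0,-0.0142,0,0.0233,0],
    [0,-0.0118,0,0.0246,0],
    [0,-0.0093,0,0.0256,0],
    [0,-0.0067,0,0.0264,0]
  ]
}}

```text
time: 16.9
tool_pos: [489.9, -26.0, 48.1]
tcp_rot: [-3.141, 0.009, -0.057]
contact_force: [-12.3, -0.1, 5.0]
grip_width: 19.6
finger_force: 30.0
```

Request:
{"fn": "step_arm", "kwargs": {
  "deltas": [
    [0,-0.006,0,0.025,0],
    [0,-0.002,0,0.02,0],
    [0,0,0,0.005,0],
    [0,0,0,0.003,0]
  ]
}}

```text
time: 17.3
tool_pos: [485.8, -25.8, 21.1]
tcp_rot: [-3.141, 0.01, -0.057]
contact_force: [-12.2, 0.3, 3.6]
grip_width: 19.7
finger_force: 30.0
```

Request:
{"fn": "step_arm", "kwargs": {
  "deltas": [
    [0,0,0,0.004,0],
    [0,0,0,0,0]
  ]
}}

```text
time: 17.5
tool_pos: [485.8, -25.8, 19.1]
tcp_rot: [-3.141, 0.01, -0.057]
contact_force: [-10.3, -0.2, 0.5]
grip_width: 19.6
finger_force: 30.0
```

Request:
{"fn": "step_arm", "kwargs": {
  "deltas": [
    [0,0,0,0.004,0],
    [0,0,0,0,0]
  ]
}}

```text
time: 17.7
tool_pos: [485.7, -25.8, 17.1]
tcp_rot: [-3.141, 0.01, -0.057]
contact_force: [-11.7, -0.1, 1.2]
grip_width: 19.7
finger_force: 30.0
```

```bash
cat > b.py <<'E'
from h import *
np.set_printoptions(precision=1,suppress=True)
for n in('side','top'):
  d=snap(n,'b'+n)[1]; C=cr(world(n,d)); m=(abs(C[...,0]+24)<11)&(d>0)&(C[...,2]>20)&(C[...,2]<60)
  for y in range(-50,110,15):
    k=m&(C[...,1]>y)&(C[...,1]<y+15)
    if k.sum()>5: print(n,y,k.sum(),np.median(C[k],0))
E
python3 b.py
```

```text
side -50 41 [-21.4 -41.4  37.2]
side -35 42 [-23.1 -27.4  38.4]
side -20 41 [-24.4 -13.4  38.6]
side -5 40 [-21.9   1.5  39.5]
side 10 11 [-17.4  15.5  39.4]
top -50 79 [-24.6 -41.7  34.9]
top -35 70 [-24.  -26.7  36. ]
top -20 79 [-23.5 -12.4  36.5]
top -5 53 [-24.    0.1  38.3]
```

The bar is still about 0.06 rad up because the tab slipped high in the pads. I'll release, close the fingers above it and press it home.

Request:
{"fn": "step_arm", "kwargs": {
  "deltas": [
    [0.6,0,0,0,0],
    [0.6,0,0,0,0],
    [0.6,0,0,0,0],
    [0.6,0,0,0,0],
    [0.6,0,0,-0.06,0],
    [0.6,0,0,-0.06,0],
    [0,0,0,0,0],
    [0,0,0,0,0]
  ]
}}

```text
time: 18.6
tool_pos: [490.7, -26.4, 79.1]
tcp_rot: [3.141, -0.002, -0.057]
contact_force: [-0.3, -0.1, -0.3]
grip_width: 43.6
finger_force: 0.0
```

Request:
{"fn": "step_arm", "kwargs": {
  "deltas": [
    [0,0,0,0,0],
    [0,0,0,0,0],
    [0,0,0,0,0],
    [0,0,0,0.02,0],
    [0,0,0,0,0]
  ]
}}

```text
time: 19.1
tool_pos: [489.3, -26.1, 67.0]
tcp_rot: [-3.141, 0.003, -0.057]
contact_force: [-0.8, 0.6, 0.9]
grip_width: 3.9
finger_force: 0.0
```

Request:
{"fn": "step_arm", "kwargs": {
  "deltas": [
    [0,0,0,0.01,0],
    [0,0,0,0.01,0],
    [0,0,0,0.008,0],
    [0,0,0,0.006,0],
    [0,0,0,0.004,0],
    [0,0,0,0,0]
  ]
}}

```text
time: 19.7
tool_pos: [490.2, -26.3, 49.3]
tcp_rot: [3.142, 0.0, -0.057]
contact_force: [-0.1, 0.4, -0.7]
grip_width: 0.6
finger_force: 0.0
```

Request:
{"fn": "step_arm", "kwargs": {
  "deltas": [
    [0,0,0,0.004,0],
    [0,0,0,0,0]
  ]
}}

```text
time: 19.9
tool_pos: [490.3, -26.4, 47.5]
tcp_rot: [3.141, -0.0, -0.057]
contact_force: [0.4, -0.1, -0.4]
grip_width: -0.1
finger_force: 0.0
```

Request:
{"fn": "step_arm", "kwargs": {
  "deltas": [
    [0,0,0,0.004,0],
    [0,0,0,0,0]
  ]
}}

```text
time: 20.1
tool_pos: [490.5, -26.4, 45.7]
tcp_rot: [3.141, -0.001, -0.057]
contact_force: [-0.2, -0.4, 1.7]
grip_width: 0.7
finger_force: 0.8
```

Request:
{"fn": "step_arm", "kwargs": {
  "deltas": [
    [0,0,0,0.003,0],
    [0,0,0,0,0]
  ]
}}

```text
time: 20.3
tool_pos: [490.5, -26.4, 45.3]
tcp_rot: [3.141, -0.001, -0.057]
contact_force: [-3.8, 1.0, 15.3]
grip_width: 0.1
finger_force: 7.2
```

```bash
python3 b.py; python3 -c "
from h import *
print(bot.get_obs()['contact_force'])"
```

```text
side -50 41 [-23.1 -42.6  36. ]
side -35 42 [-23.6 -27.1  36.7]
side -20 43 [-23.9 -11.9  36.2]
side -5 29 [-22.6  -0.1  35.7]
side 85 34 [-18.6  94.1  34.6]
side 100 9 [-19.2 101.1  34.6]
top -50 79 [-24.5 -42.3  34. ]
top -35 72 [-23.2 -27.4  34.4]
top -20 78 [-23.5 -12.6  34.5]
top -5 15 [-25.8  -4.2  34.3]
[-2.86907155  0.13697008 15.16321915]
```

The bar is flat, with a hard stop at the predicted height. Retreating and checking.

Request:
{"fn": "step_arm", "kwargs": {
  "deltas": [
    [0,0,0,-0.02,0],
    [0,0,0,-0.08,0],
    [0,0,0,-0.08,0],
    [0,0,0,-0.08,0],
    [0,-0.06,0.06,0,0],
    [0,-0.06,0.08,0,0],
    [0,0,0.08,0,0],
    [0,0,0.08,0,0]
  ]
}}

```text
time: 21.2
tool_pos: [421.0, -173.8, 174.7]
tcp_rot: [3.141, -0.001, -0.057]
contact_force: [1.1, -0.4, 0.1]
grip_width: 0.5
finger_force: 0.0
```

```bash
python3 b.py | grep top; python3 - <<'E'
import cv2
im=cv2.imread('pics/btop.png'); cv2.imwrite('pics/fin.png',cv2.resize(im[60:350,150:530],None,fx=2,fy=2,interpolation=cv2.INTER_CUBIC))
E
```

```text
top -50 77 [-24.6 -42.2  34.7]
top -35 73 [-23.1 -27.1  35. ]
top -20 81 [-23.5 -12.7  34.1]
top -5 81 [-24.    2.6  34.5]
top 10 80 [-24.3  17.9  34.2]
top 25 72 [-24.7  32.4  35. ]
top 40 82 [-23.5  47.2  34.2]
top 55 70 [-24.8  62.9  34.4]
top 70 67 [-24.3  77.5  34.9]
top 85 79 [-22.9  93.   34.5]
top 100 24 [-25.1 103.3  32.8]
```

View pics/fin.png

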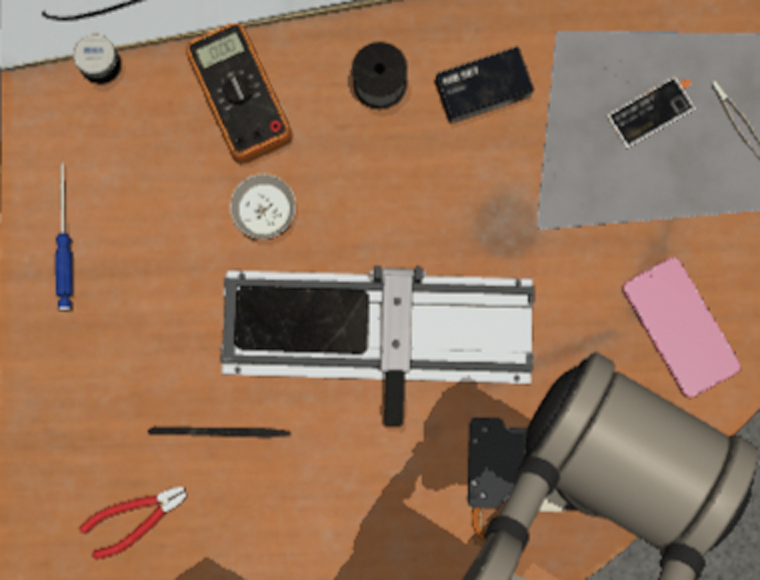

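The bar is flat down at (395,345). The handset lies against the stop (235–369, 287–353), and the bystanders in view haven't moved. Handing in.

```bash
python3 -c "
from plant import bot
print(bot.close_job())"
```

```text
the job is handed in; nothing more can be done
None
```

I raised the bar to about 1.8 rad, slid the handset along the bed to the stop, folded the bar fully down behind it, and handed the job in at about 21 s; the bystanders in view stayed put (the tape roll was hidden by the arm in the last picture).

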